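# Loosen the left-hand knob of a sharpening wheel and take out its clamp plate

## Task

The clamp knob on top of the flat-lying sharpening wheel has a left-hand thread: loosen it fully by turning it clockwise (seen from above) until you feel it come up against its end stop, without forcing it so that the lightly braked wheel turns with it. Then draw the slotted clamp plate out sideways from under the knob by its upright fin and lay it gently in the shallow metal tray, flat on the tray floor with the fin up, leaving the ink bottles and the glue stick where they stand.

Things in the scene. Friction and masses are not known exactly. Their poses are not given: they have to be found in the camera images.
- sharpener_base: grey bench sharpener fixed to the table, housing 215 x 190 x 42 mm; origin on the table under the vertical axis of wheel and knob, z up. On it lies a grey stone wheel, 170 mm across, its top 72 mm above the table. Below the knob's wing a round hub (20 to 24 mm across) runs down to a steel collar, 26 mm across, that sits on the clamp plate
- wheel_mark (a point): short dark index mark on top of the stone wheel, 77 mm from the wheel's axis. The wheel is held only by a friction brake: a turning moment of 0.35 to 0.5 N m makes it slip; the knob's thread needs about 0.12 N m to turn in either direction
- knob_grip (a point): centre of the black wing of the clamp knob, on the wheel's axis. Wing: a bar 50 mm long (point x), 14 mm thick (y), from 14 mm below this point to 12 mm above it. Clockwise from above loosens it and lifts it 1 mm per radian. It starts 130 to 132 mm above the table; the end stop is 1.7 to 2.9 rad away, differs each time, is not visible and must be felt as a rising moment
- plate_fin (a point): grasp point on the upright fin of the loose steel clamp plate (about 0.18 kg) that lies on the wheel under the knob's collar. Plate 108 mm long (point x), 50 wide (y), 8 thick; fin 26 mm long (x), 12 thick (y), 30 high above the plate's top. The point is 30 mm above the plate's underside, 8 mm below the fin's top, and at the start 68 mm along +x from the knob's axis
- plate_mid (a point): middle of the same plate, 36 mm along -x from the fin point, half-way up its 8 mm thickness; same axes. A 16 mm wide slot, open at the -x end, straddles the 12 mm stud; two 2 mm high lips beside its mouth catch on the collar until the knob is fully raised. The plate comes out level along its +x and is clear of the knob after 50 mm
- parts_tray_in (a point): centre of the inner floor (4 mm above the table) of the shallow open aluminium tray, fixed, outside 170 (x) x 150 (y) x 18 mm, walls 4 mm thick; x and y along its sides
- ink_black_mid (a point): black square ink bottle, 46 mm wide, 62 mm high, a bystander; point on its axis 30 mm up
- ink_sepia_mid (a point): smaller brown square ink bottle, 40 mm wide, 55 mm high, a bystander; point on its axis 30 mm up
- glue_stick_mid (a point): standing glue stick, 25 mm across, 91 mm high, a bystander; point on its axis 30 mm up
Things that resemble listed ones, but are neither listed nor needed, are in the scene too. What is shaped like the part that bears plate_fin but blue is not meant.

How it is judged:
On the way, in this order (a step that is already met when the one before it is completed fails the run):
1. the knob has been turned clockwise to its end stop (to within about 9 degrees of it) (z of knob_grip in the frame of sharpener_base above 0.13345 m), for 0.2 s.
2. the plate has been drawn clear of the knob and lifted or carried away (horizontal distance between plate_mid and knob_grip above 0.09 m), for 0.1 s.
At the end, for the whole second after the job is handed in: the knob is still at its end stop (within about 11 degrees of it), and the plate lies at rest flat on the tray's floor, fin up (tilt under 0.06 rad, its middle within 2.5 mm of its height when flat) (z of knob_grip in the frame of sharpener_base above 0.1334 m and z of plate_mid in the frame of parts_tray_in below 0.0065 m and x of plate_mid in the frame of parts_tray_in between -0.075 and 0.075 m and y of plate_mid in the frame of parts_tray_in between -0.065 and 0.065 m and angle between plate_mid's own z axis and vertical below 0.06 rad and linear speed of clamp_plate below 0.02 m/s); the robot touches nothing.
It fails at once if the braked wheel has been turned (its mark moved more than 6 mm): the knob was forced against its stop or tightened (distance of wheel_mark from where it was at the start of the episode above 0.006 m).
It fails at once if the plate was dropped into the tray or on the table (faster than 0.5 m/s near the bottom) (height (world z) of plate_mid below 0.03 m and linear speed of clamp_plate above 0.5 m/s).
It fails at once if an ink bottle or the glue stick was displaced by more than 20 mm (distance of any of ink_black_mid, ink_sepia_mid, glue_stick_mid from where it was at the start of the episode above 0.02 m).
It also fails if it takes over 72 s, if anything falls off the work surface, if the arm or the gripper's body presses on something with over 40 N, if the wrist force passes 120 N, or if a joint passes its speed limit or range.

## Robot

A 6-joint arm with a two-finger parallel gripper is mounted at the origin on the work surface; the furniture and walls round the work are solid. World frame = base frame: x ahead of the robot, y to its left, z up, the work surface at z = 0. Lengths are in m, angles in rad, forces in N, time in s.
With the tool pointing down it reaches from about 0.3 to 0.875 m from the base axis. Payload 4.2 kg.
Tool frame: the origin (TCP) lies on the front face of the gripper's body, between the roots of the fingers; the fingertips stand 73 mm ahead of it and the grasp point (between the pads) lies 54 mm ahead of it; z points along the fingers, y is the line along which they close (so a half turn about z gives the same grasp; the last joint's range is limited). The gripper opens to 85 mm and grips with 20 to 120 N. Pads are 22 mm wide; open, the fingers measure 114 mm over their backs; the gripper's body (76 mm by 85 mm) begins 54 mm behind the grasp point. The pads swing forward as they close: fully open they stand 13 mm farther back than shut.
Start: joints at [1.197, 0.32, 1.565, -0, 1.257, -0.02], TCP at [0.199, 0.539, 0.304] pointing down, gripper open.
Joint ranges: [-3.11, 3.11], [-0.84, 2.01], [0.21, 2.61], [-1.34, 4.49], [0.05, 2.63], [-2.56, 2.56]. Speed limits (rad/s): [2.57, 2.57, 3.14, 3.14, 3.14, 3.14].

## Interface

Orientations are given as a rotation vector (axis times angle).
In Python, from workcell import bot gives the robot as it stands.
- The arm moves only by the tool step_arm, never from a script. Its argument "commands" is a list of rows, each a list of 2 entries, a list of its own where there are three numbers: the shift along the tool's x, y, z in mm, then the turn, a rotation vector about the tool's x, y, z in rad. A call has 1 to 12 rows; each row shifts and turns the commanded pose from where the row before left it, along the tool's axes as they then stand; what a row does not reach is not made up. A row lasts 1/8 s, in which the tool goes at most 62.5 mm and 10.7 degrees, less where a joint would pass 70% of its speed; a pose out of reach is approached as far as the arm can. A call is refused whole if a number of a shift passes 62.5 or a number of a turn 0.188, either way. A call with a gripper value outside its range is refused whole. "gripper" is the finger opening in mm, from 0 to 85.4, set as the call begins (left out, the last holds). The fingers move at their own pace and stop on an object; "grip_force" is the grip in N (left out, the last holds). Time passes only in rows, so rows that do not move let the fingers close. It gives the time, the measured TCP pose, the force, the opening and the grip force at its end, in the units of the state.
- bot.get_obs(): the state, without advancing time (a new reading comes with each control period).
- bot.capture(name): name is "side" or "top" or "wrist"; returns a dict with "color" (384x512x3 uint8, red, green, blue), "fx", "fy", "cx", "cy" (pixels), "rvec" (rotation vector, rad) and "tvec" (3), from world to camera coordinates, as OpenCV has them. Camera axes: x right, y down, z forward; pixel columns grow to the right and rows downward; lengths in m; the calibration is good to about 2 mm. A picture is of the moment at which its call begins. There is no depth.
- bot.job_done(): hands the job in; it is judged then, once.
The state is a dict: "clock": time; "joint_pos": joint angles; "joint_velocities": joint speeds; "effort": joint torques, N m; "tool_pos": TCP position; "eef_rot": TCP orientation; "contact_force": force on the tool from outside, world axes, zero at the start; "moment": the same for the moment, N m; "grip_width": opening from 0.0 (shut) to 1.0 (fully open); "grip_force": force on a finger pad.
Only numpy, scipy, OpenCV 4.12 (cv2) and the standard library are available. Lean on these libraries where they do the work, as an engineer would, in place of code of your own. Each camera call takes 0.05 s, during which the arm holds its last target. There are 200 camera calls.

## Working session

There is one attempt and no reset: what is moved stays moved. The work goes in short steps, Python scripts to look and compute and a tool call to move; the robot and the scene stay as the last step left them, time stands still between calls to the robot, and variables do not carry over. Pictures are saved under pics/ and viewed, at most 10 in all, crops included, and the job is handed in when it is done.

Besides the shell and the picture viewer there is one more tool, called by a JSON object that holds its "name" and its "arguments". step_arm: Moves the arm, as the interface text tells. Its arguments: {"type":"object","properties":{"commands":{"type":"array"},"gripper":{"type":"number"},"grip_force":{"type":"number"}},"required":["commands"]}

```bash
mkdir -p pics; cat > h.py <<'E'
import numpy as np,cv2,json
from workcell import bot
def snap(n,f):
    c=bot.capture(n); cv2.imwrite(f'pics/{f}.png',cv2.cvtColor(c['color'],cv2.COLOR_RGB2BGR))
    json.dump({k:(np.array(c[k]).tolist()) for k in c if k!='color'},open(f'pics/{f}.json','w')); return c
def cam(f):
    c=json.load(open(f'pics/{f}.json'));R=cv2.Rodrigues(np.array(c['rvec'],float))[0];t=np.array(c['tvec'],float).ravel();return c,R,t
def onz(f,u,v,z):
    c,R,t=cam(f);d=R.T@np.array([(u-c['cx'])/c['fx'],(v-c['cy'])/c['fy'],1]);o=-R.T@t
    return o+d*(z-o[2])/d[2]
def proj(f,p):
    c,R,t=cam(f);q=R@np.array(p,float)+t;return c['fx']*q[0]/q[2]+c['cx'],c['fy']*q[1]/q[2]+c['cy']
E
python3 - <<'E'
from h import *
a=snap('top','t0');b=snap('side','s0')
x=cv2.imread('pics/t0.png');y=cv2.imread('pics/s0.png')
cv2.imwrite('pics/t0b.png',cv2.resize(x,(800,600),interpolation=3));cv2.imwrite('pics/s0b.png',cv2.resize(y,(800,600),interpolation=3))
o=bot.get_obs();print(o)
E
```

```text
{'clock': 0.1, 'joint_pos': array([ 1.19699829e+00,  3.20225470e-01,  1.56554235e+00,  8.70080466e-06,
        1.25741038e+00, -1.99751953e-02]), 'joint_velocities': array([-0.00051726, -0.00181566, -0.00491792,  0.00073851,  0.00026338,
       -0.0002814 ]), 'effort': array([ 1.41125025e-05, -4.16403222e+01, -2.34709150e+01,  5.39057055e-05,
        4.81710158e-03,  7.71590493e-06]), 'tool_pos': array([0.19910108, 0.53910054, 0.30317338]), 'eef_rot': array([-5.52837004e-01, -3.09224353e+00,  2.43966149e-03]), 'contact_force': array([0.6743191 , 0.04409068, 0.10729985]), 'moment': array([-0.03400687, -0.03884601,  0.03900148]), 'grip_force': 0.0, 'grip_width': 0.9995221524141287}
```

View pics/t0b.png

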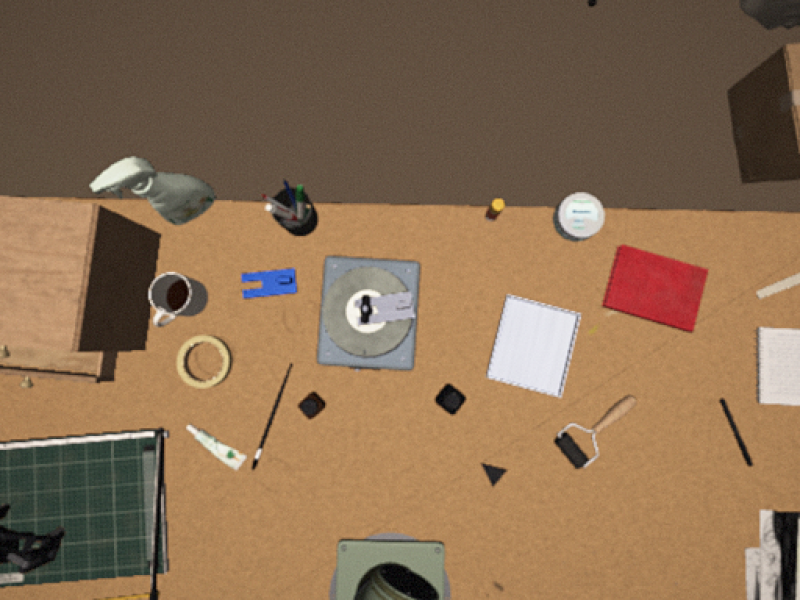

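View pics/s0b.png

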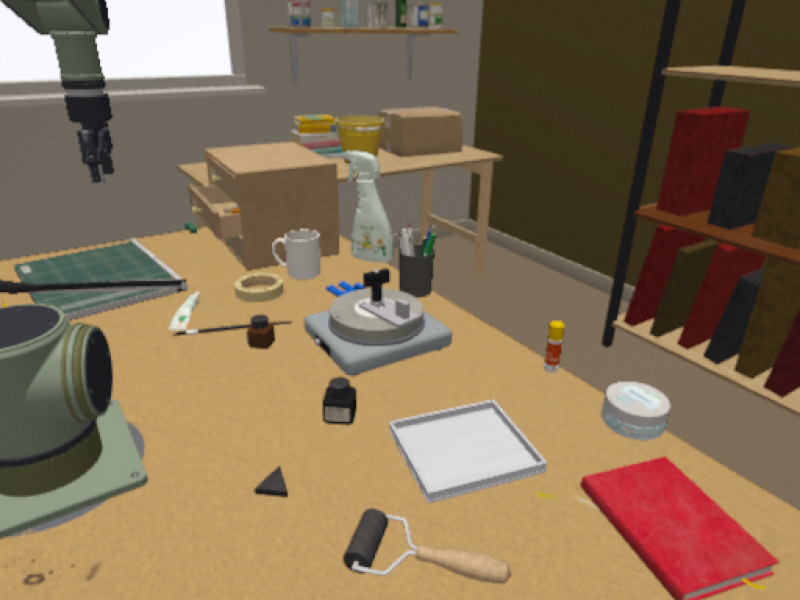

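The top view shows the sharpener with its knob at (366,310) and the fin near (403,308), the tray at (535,345), the black ink at (451,399), the sepia at (312,405) and the glue at (496,209). The side view agrees. Next I'll take an enlarged crop.

```bash
python3 - <<'E'
from h import *
x=cv2.imread('pics/t0.png')[155:265,195:375]
cv2.imwrite('pics/c1.png',cv2.resize(x,None,fx=4.4,fy=4.4,interpolation=3))
k=.64
for n,u,v,z in [('knob',366,310,.142),('fin',403,308,.11),('tray',535,345,.01),('t1',508,296,.018),('t2',580,312,.018),('t3',563,396,.018),('t4',488,379,.018),('black',451,399,.06),('sepia',312,405,.055),('glue',496,205,.09)]:
    print(n,onz('t0',u*k,v*k,z).round(4))
c,R,t=cam('t0');print(-R.T@t)
E
```

```text
knob [0.5369 0.0501 0.142 ]
fin [ 0.5441 -0.0146  0.11  ]
tray [ 0.4834 -0.2771  0.01  ]
t1 [ 0.5788 -0.2219  0.018 ]
t2 [ 0.5502 -0.3639  0.018 ]
t3 [ 0.3858 -0.3294  0.018 ]
t4 [ 0.4153 -0.1834  0.018 ]
black [ 0.379 -0.108  0.06 ]
sepia [0.3616 0.1525 0.055 ]
glue [ 0.7432 -0.1852  0.09  ]
[ 0.4740864  -0.01491038  1.10631199]
```

View pics/c1.png

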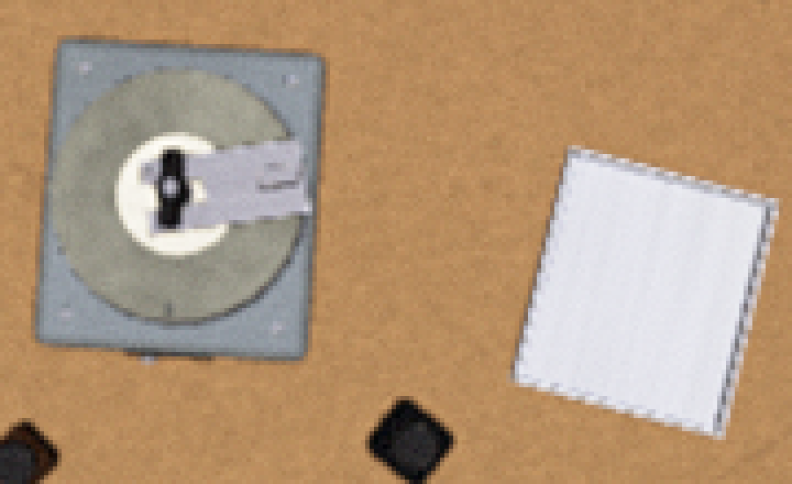

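The crop shows the wing upright in the image and centred at crop (171,188). The plate points right and slightly up, and the tray corners are clear. Now I'll compute the approach.

```bash
python3 - <<'E'
from h import *
P=lambda u,v,z:onz('t0',195+u/4.4,155+v/4.4,z).round(4)
print('knob',P(171,188,.142),'wheel',P(177,195,.072),'wingends',P(172,150,.142),P(169,229,.142))
print('plate ends',P(300,140,.08),P(308,215,.08),'bl',P(152,232,.08))
tc=[P(570,149,.018),P(777,203,.018),P(722,436,.018),P(515,381,.018)];print(tc,np.mean(tc,0))
o=bot.get_obs();print(cv2.Rodrigues(o['eef_rot'])[0].round(4))
E
```

```text
knob [0.5388 0.0512 0.142 ] wheel [0.5389 0.0518 0.072 ] wingends [0.5625 0.0512 0.142 ] [0.5133 0.0517 0.142 ]
plate ends [ 0.5767 -0.0294  0.08  ] [ 0.527  -0.0356  0.08  ] bl [0.5135 0.0672 0.08  ]
[array([ 0.5806, -0.2201,  0.018 ]), array([ 0.5457, -0.3651,  0.018 ]), array([ 0.3837, -0.3256,  0.018 ]), array([ 0.4182, -0.1826,  0.018 ])] [ 0.48205 -0.27335  0.018  ]
[[-9.381e-01  3.465e-01 -6.000e-04]
 [ 3.465e-01  9.381e-01 -1.500e-03]
 [ 0.000e+00 -1.600e-03 -1.000e+00]]
```

{"name": "step_arm", "arguments": {"commands": [[[0,0,0],[0,0,-0.177]],[[0,0,0],[0,0,-0.177]],[[-34,-49,3],[0,0,0]],[[-34,-49,3],[0,0,0]],[[-34,-49,3],[0,0,0]],[[-34,-49,3],[0,0,0]],[[-34,-49,3],[0,0,0]],[[-34,-49,3],[0,0,0]],[[-34,-49,3],[0,0,0]],[[-34,-49,3],[0,0,0]],[[-34,-49,3],[0,0,0]],[[-34,-47,3],[0,0,0]]], "gripper": 60}}

```text
clock: 1.6
tool_pos: [0.54, 0.0496, 0.2735]
eef_rot: [-0.0, -3.141, -0.0]
contact_force: [0.6, 0.4, 0.5]
grip_width: 0.699
grip_force: 0.0
```

{"name": "step_arm", "arguments": {"commands": [[[0,0,0],[0,0,0]],[[0,0,0],[0,0,0]]]}}

```text
clock: 1.85
tool_pos: [0.5388, 0.0516, 0.2734]
eef_rot: [-0.001, -3.14, -0.001]
contact_force: [-0.3, -0.1, -0.5]
grip_width: 0.702
grip_force: 0.0
```

```bash
python3 - <<'E'
from h import *
snap('wrist','w1');x=cv2.imread('pics/w1.png');cv2.imwrite('pics/w1b.png',cv2.resize(x,(800,600)))
o=bot.get_obs();print(cv2.Rodrigues(o['eef_rot'])[0].round(4),o['tool_pos'],o['moment'],o['joint_pos'])
p=o['tool_pos'];print([proj('w1',q) for q in [(.5388,.0512,.142),(.5443,-.0165,.11),(.462,.05,.072)]])
E
```

```text
[[-1.0e+00 -8.0e-04 -1.2e-03]
 [-8.0e-04  1.0e+00  4.0e-04]
 [ 1.2e-03  4.0e-04 -1.0e+00]] [0.53858872 0.05213693 0.27361551] [-0.0045165  -0.02100189 -0.07362266] [ 7.50075301e-02  2.88488236e-01  1.68961674e+00  5.75941789e-04
  1.16466937e+00 -1.49677455e+00]
[(np.float64(256.0319079765449), np.float64(209.4015920120733)), (np.float64(179.45284704967509), np.float64(201.90867612376593)), (np.float64(254.55498194097478), np.float64(104.10123712479391))]
```

View pics/w1b.png

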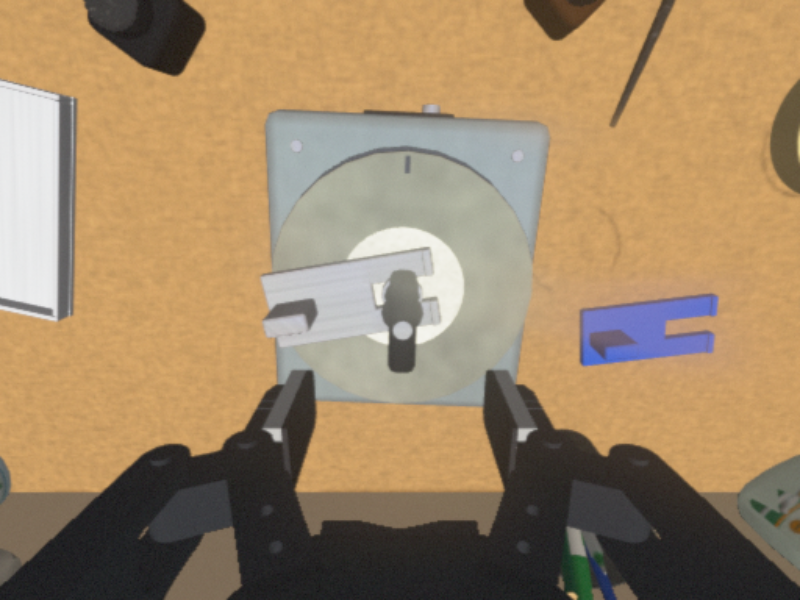

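The wrist view shows the wing upright with its centre at (402,330), the fin's top face centred at about (287,327), and the wheel mark at (408,164). The wing is aligned with the tool.

```bash
python3 - <<'E'
from h import *
k=.64
P=lambda u,v,z:onz('w1',u*k,v*k,z).round(4)
print(P(402,330,.142),P(287,327,.11),P(402,372,.142),P(402,287,.116), P(403,286,.072),[P(*q,.08) for q in [(262,276),(432,248),(278,346)]],[P(*q,.018) for q in [(75,98),(70,320)]])
E
```

```text
[0.5403 0.0522 0.142 ] [ 0.5513 -0.0133  0.11  ] [0.5634 0.0522 0.142 ] [0.5258 0.0523 0.116 ] [0.5379 0.0533 0.072 ] [array([ 0.5291, -0.0344,  0.08  ]), array([0.5115, 0.0708, 0.08  ]), array([ 0.5765, -0.0284,  0.08  ])] [array([ 0.4206, -0.1694,  0.018 ]), array([ 0.5816, -0.2099,  0.018 ])]
```

{"name": "step_arm", "arguments": {"commands": [[[0,0,30],[0,0,0]],[[0,0,30],[0,0,0]],[[0,0,20],[0,0,0]],[[0,0,0],[0,0,0]],[[0,0,0],[0,0,0]]]}}

```text
clock: 2.52
tool_pos: [0.5395, 0.0524, 0.1949]
eef_rot: [-0.003, 3.14, 0.0]
contact_force: [-0.1, -0.7, -0.3]
grip_width: 0.704
grip_force: 0.0
```

{"name": "step_arm", "arguments": {"commands": [[[0,0,3],[0,0,0]],[[0,0,0],[0,0,0]],[[0,0,0],[0,0,0]],[[0,0,0],[0,0,0]],[[0,0,0],[0,0,0]],[[0,0,0],[0,0,0]],[[0,0,0],[0,0,0]],[[0,0,0],[0,0,0]]], "gripper": 0, "grip_force": 40}}

```text
clock: 3.52
tool_pos: [0.5395, 0.0522, 0.1915]
eef_rot: [0.001, 3.141, 0.003]
contact_force: [-1.4, 4.9, 3.7]
grip_width: 0.154
grip_force: 41.2
```

```bash
cat > m.py <<'E'
from h import *
o=bot.get_obs();R=cv2.Rodrigues(o['eef_rot'])[0]
print('t',o['clock'],'yaw',np.degrees(np.arctan2(R[1,1],R[0,1])).round(2),'pos',o['tool_pos'].round(4),'F',o['contact_force'].round(2),'M',o['moment'].round(3),'e6',o['effort'][5].round(3),'q6',o['joint_pos'][5].round(3),'g',o['grip_width'],o['grip_force'])
E
python3 m.py;python3 m.py
```

```text
t 3.525 yaw 89.97 pos [0.5395 0.0522 0.1915] F [-1.37  4.9   3.74] M [ 0.994  0.165 -0.123] e6 -0.1 q6 -1.497 g 0.15446218871963358 41.170801520347595
t 3.525 yaw 89.97 pos [0.5395 0.0522 0.1915] F [-1.37  4.9   3.74] M [ 0.994  0.165 -0.123] e6 -0.1 q6 -1.497 g 0.15446218871963358 41.170801520347595
```

{"name": "step_arm", "arguments": {"commands": [[[0,0.3,-0.06],[0,0,0.06]],[[0,0,-0.06],[0,0,0.06]],[[0,0,-0.06],[0,0,0.06]],[[0,0,-0.06],[0,0,0.06]],[[0,0,-0.06],[0,0,0.06]],[[0,0,0],[0,0,0]]]}}

```text
clock: 4.28
tool_pos: [0.5394, 0.0524, 0.1918]
eef_rot: [0.47, 3.106, 0.002]
contact_force: [-0.4, 4.1, 4.8]
grip_width: 0.154
grip_force: 40.9
```

```bash
python3 m.py
```

```text
t 4.275 yaw 72.8 pos [0.5394 0.0524 0.1918] F [-0.43  4.09  4.76] M [0.958 0.362 0.04 ] e6 0.097 q6 -1.197 g 0.15356678859904405 40.92350363731384
```

{"name": "step_arm", "arguments": {"commands": [[[0,0,-0.12],[0,0,0.12]],[[0,0,-0.12],[0,0,0.12]],[[0,0,-0.12],[0,0,0.12]],[[0,0,-0.12],[0,0,0.12]],[[0,0,-0.12],[0,0,0.12]],[[0,0,-0.12],[0,0,0.12]],[[0,0,-0.12],[0,0,0.12]],[[0,0,-0.12],[0,0,0.12]],[[0,0,-0.12],[0,0,0.12]],[[0,0,-0.12],[0,0,0.12]],[[0,0,0],[0,0,0]]]}}

```text
clock: 5.65
tool_pos: [0.5397, 0.0527, 0.193]
eef_rot: [-2.142, -2.297, -0.004]
contact_force: [-0.7, 5.4, 5.1]
grip_width: 0.156
grip_force: 40.7
```

```bash
python3 m.py
```

```text
t 5.65 yaw 4.0 pos [0.5397 0.0527 0.193 ] F [-0.65  5.42  5.05] M [ 1.146  0.146 -0.071] e6 0.068 q6 0.004 g 0.1561692679545318 40.71707367897034
```

{"name": "step_arm", "arguments": {"commands": [[[0,0,-0.04],[0,0,0.04]],[[0,0,-0.04],[0,0,0.04]]]}}

```text
clock: 5.9
tool_pos: [0.5396, 0.0527, 0.193]
eef_rot: [-2.232, -2.209, -0.004]
contact_force: [-0.1, 6.2, 4.2]
grip_width: 0.154
grip_force: 40.6
```

```bash
python3 m.py
```

```text
t 5.9 yaw -0.59 pos [0.5396 0.0527 0.193 ] F [-0.13  6.18  4.2 ] M [1.151 0.212 0.131] e6 -0.131 q6 0.084 g 0.1544309330302637 40.579469203948975
```

```bash
cat > mm.py <<'E'
from h import *
L=[]
for i in range(6):
    bot.capture('wrist');o=bot.get_obs();L.append([o['moment'][2],o['effort'][5]])
L=np.array(L);R=cv2.Rodrigues(o['eef_rot'])[0]
print('t',o['clock'],'yaw',np.degrees(np.arctan2(R[1,1],R[0,1])).round(2),'pos',o['tool_pos'].round(4),'Mz',L[:,0].round(3),L.mean(0).round(3),'e6',L[:,1].round(3),'q6',o['joint_pos'][5].round(4),'g',o['grip_width'].round(3))
E
python3 mm.py
```

```text
Traceback (most recent call last):
  File "mm.py", line 6, in <module>
    print('t',o['clock'],'yaw',np.degrees(np.arctan2(R[1,1],R[0,1])).round(2),'pos',o['tool_pos'].round(4),'Mz',L[:,0].round(3),L.mean(0).round(3),'e6',L[:,1].round(3),'q6',o['joint_pos'][5].round(4),'g',o['grip_width'].round(3))
                                                                                                                                                                                                            ^^^^^^^^^^^^^^^^^^^^^
AttributeError: 'float' object has no attribute 'round'
```

```bash
sed -i "s/o\['grip_width'\].round(3)/round(o['grip_width'],3)/;s/range(6)/range(4)/" mm.py; python3 mm.py
```

```text
t 6.4 yaw -0.54 pos [0.5397 0.0527 0.1931] Mz [ 0.023  0.033 -0.016  0.068] [0.027 0.043] e6 [0.043 0.043 0.043 0.043] q6 0.0831 g 0.155
```

{"name": "step_arm", "arguments": {"commands": [[[0,0,-0.03],[0,0,0.03]],[[0,0,-0.03],[0,0,0.03]]]}}

```text
clock: 6.65
tool_pos: [0.5397, 0.0527, 0.1931]
eef_rot: [-2.297, -2.142, -0.004]
contact_force: [-1.1, 6.7, 4.2]
grip_width: 0.154
grip_force: 40.6
```

```bash
python3 mm.py
```

```text
t 6.85 yaw -3.97 pos [0.5397 0.0527 0.1931] Mz [0.096 0.099 0.084 0.01 ] [0.072 0.119] e6 [0.181 0.152 0.078 0.064] q6 0.1431 g 0.154
```

{"name": "step_arm", "arguments": {"commands": [[[0,0,-0.035],[0,0,0.035]],[[0,0,0],[0,0,0]]]}}

```text
clock: 7.1
tool_pos: [0.5397, 0.0527, 0.1931]
eef_rot: [-2.334, -2.102, -0.004]
contact_force: [-0.4, 7.3, 3.4]
grip_width: 0.155
grip_force: 40.6
```

```bash
sed -i "s/range(4)/range(2)/" mm.py; python3 mm.py
```

```text
t 7.2 yaw -5.98 pos [0.5397 0.0527 0.1932] Mz [0.079 0.052] [0.065 0.057] e6 [0.061 0.054] q6 0.1781 g 0.154
```

{"name": "step_arm", "arguments": {"commands": [[[0,0,-0.035],[0,0,0.035]],[[0,0,0],[0,0,0]]]}}

```text
clock: 7.45
tool_pos: [0.5397, 0.0527, 0.1932]
eef_rot: [-2.37, -2.061, -0.004]
contact_force: [-1.0, 6.5, 2.8]
grip_width: 0.156
grip_force: 40.6
```

```bash
python3 mm.py
```

```text
t 7.55 yaw -7.98 pos [0.5397 0.0527 0.1932] Mz [0.038 0.041] [0.04  0.057] e6 [0.06  0.054] q6 0.2131 g 0.159
```

{"name": "step_arm", "arguments": {"commands": [[[0,0,-0.035],[0,0,0.035]],[[0,0,0],[0,0,0]]]}}

```text
clock: 7.8
tool_pos: [0.5397, 0.0527, 0.1932]
eef_rot: [-2.406, -2.019, -0.004]
contact_force: [-0.5, 5.9, 3.0]
grip_width: 0.154
grip_force: 40.6
```

```bash
python3 mm.py
```

```text
t 7.9 yaw -9.99 pos [0.5397 0.0527 0.1932] Mz [0.067 0.048] [0.058 0.057] e6 [0.06  0.054] q6 0.2481 g 0.156
```

{"name": "step_arm", "arguments": {"commands": [[[0,0,-0.035],[0,0,0.035]],[[0,0,0],[0,0,0]]]}}

```text
clock: 8.15
tool_pos: [0.5397, 0.0528, 0.1933]
eef_rot: [-2.441, -1.977, -0.004]
contact_force: [-0.1, 6.1, 3.5]
grip_width: 0.156
grip_force: 40.6
```

```bash
python3 mm.py
```

```text
t 8.25 yaw -11.99 pos [0.5397 0.0528 0.1933] Mz [-0.002  0.076] [0.037 0.057] e6 [0.06  0.054] q6 0.2831 g 0.158
```

{"name": "step_arm", "arguments": {"commands": [[[0,0,-0.035],[0,0,0.035]],[[0,0,0],[0,0,0]]]}}

```text
clock: 8.5
tool_pos: [0.5397, 0.0528, 0.1933]
eef_rot: [-2.475, -1.933, -0.004]
contact_force: [0.2, 6.4, 3.1]
grip_width: 0.155
grip_force: 40.6
```

```bash
python3 mm.py
```

```text
t 8.6 yaw -14.0 pos [0.5397 0.0528 0.1933] Mz [0.052 0.1  ] [0.076 0.057] e6 [0.06  0.053] q6 0.3181 g 0.158
```

{"name": "step_arm", "arguments": {"commands": [[[0,0,-0.035],[0,0,0.035]],[[0,0,0],[0,0,0]]]}}

```text
clock: 8.85
tool_pos: [0.5397, 0.0528, 0.1933]
eef_rot: [-2.508, -1.89, -0.004]
contact_force: [0.2, 5.6, 3.9]
grip_width: 0.152
grip_force: 40.6
```

```bash
python3 mm.py
```

```text
t 8.95 yaw -16.0 pos [0.5397 0.0528 0.1933] Mz [0.062 0.019] [0.041 0.057] e6 [0.06  0.053] q6 0.3531 g 0.157
```

{"name": "step_arm", "arguments": {"commands": [[[0,0,-0.035],[0,0,0.037]],[[0,0,0],[0,0,0]]]}}

```text
clock: 9.2
tool_pos: [0.5397, 0.0528, 0.1934]
eef_rot: [-2.543, -1.843, -0.004]
contact_force: [-0.2, 5.1, 4.0]
grip_width: 0.156
grip_force: 40.6
```

```bash
python3 mm.py
```

```text
t 9.3 yaw -18.13 pos [0.5397 0.0527 0.1934] Mz [0.07  0.058] [0.064 0.053] e6 [0.057 0.05 ] q6 0.3901 g 0.153
```

{"name": "step_arm", "arguments": {"commands": [[[0,0,-0.035],[0,0,0.037]],[[0,0,0],[0,0,0]]]}}

```text
clock: 9.55
tool_pos: [0.5398, 0.0528, 0.1934]
eef_rot: [-2.577, -1.796, -0.004]
contact_force: [-0.3, 6.8, 3.4]
grip_width: 0.155
grip_force: 40.6
```

```bash
python3 mm.py
```

```text
t 9.65 yaw -20.25 pos [0.5398 0.0528 0.1934] Mz [0.098 0.049] [0.073 0.053] e6 [0.056 0.05 ] q6 0.4271 g 0.152
```

{"name": "step_arm", "arguments": {"commands": [[[0,0,-0.035],[0,0,0.037]],[[0,0,0],[0,0,0]]]}}

```text
clock: 9.9
tool_pos: [0.5398, 0.0528, 0.1935]
eef_rot: [-2.609, -1.748, -0.004]
contact_force: [-0.0, 5.7, 3.7]
grip_width: 0.152
grip_force: 40.6
```

```bash
python3 mm.py
```

```text
t 10.0 yaw -22.37 pos [0.5398 0.0528 0.1934] Mz [0.007 0.032] [0.019 0.053] e6 [0.056 0.049] q6 0.4641 g 0.156
```

{"name": "step_arm", "arguments": {"commands": [[[0,0,-0.035],[0,0,0.037]],[[0,0,0],[0,0,0]]]}}

```text
clock: 10.25
tool_pos: [0.5398, 0.0528, 0.1935]
eef_rot: [-2.641, -1.699, -0.004]
contact_force: [-1.4, 5.5, 3.4]
grip_width: 0.154
grip_force: 40.6
```

```bash
python3 mm.py
```

```text
t 10.35 yaw -24.49 pos [0.5398 0.0528 0.1935] Mz [0.103 0.017] [0.06  0.053] e6 [0.056 0.049] q6 0.5011 g 0.155
```

{"name": "step_arm", "arguments": {"commands": [[[0,0,-0.035],[0,0,0.037]],[[0,0,0],[0,0,0]]]}}

```text
clock: 10.6
tool_pos: [0.5398, 0.0528, 0.1935]
eef_rot: [-2.672, -1.65, -0.004]
contact_force: [-0.7, 5.9, 4.5]
grip_width: 0.155
grip_force: 40.7
```

```bash
python3 mm.py
```

```text
t 10.7 yaw -26.61 pos [0.5398 0.0528 0.1935] Mz [0.052 0.026] [0.039 0.053] e6 [0.056 0.049] q6 0.5381 g 0.156
```

{"name": "step_arm", "arguments": {"commands": [[[0,0,-0.035],[0,0,0.037]],[[0,0,0],[0,0,0]]]}}

```text
clock: 10.95
tool_pos: [0.5398, 0.0528, 0.1935]
eef_rot: [-2.702, -1.6, -0.004]
contact_force: [-0.1, 6.7, 3.9]
grip_width: 0.154
grip_force: 40.7
```

```bash
python3 mm.py
```

```text
t 11.05 yaw -28.73 pos [0.5398 0.0528 0.1935] Mz [0.044 0.008] [0.026 0.053] e6 [0.056 0.049] q6 0.5751 g 0.153
```

{"name": "step_arm", "arguments": {"commands": [[[0,0,-0.035],[0,0,0.037]],[[0,0,0],[0,0,0]]]}}

```text
clock: 11.3
tool_pos: [0.5398, 0.0528, 0.1936]
eef_rot: [-2.731, -1.55, -0.004]
contact_force: [0.2, 6.0, 3.9]
grip_width: 0.161
grip_force: 40.7
```

```bash
python3 mm.py
```

```text
t 11.4 yaw -30.85 pos [0.5398 0.0528 0.1936] Mz [0.046 0.061] [0.054 0.052] e6 [0.056 0.049] q6 0.6121 g 0.156
```

{"name": "step_arm", "arguments": {"commands": [[[0,0,-0.035],[0,0,0.037]],[[0,0,0],[0,0,0]]]}}

```text
clock: 11.65
tool_pos: [0.5398, 0.0528, 0.1936]
eef_rot: [-2.759, -1.499, -0.004]
contact_force: [0.0, 6.3, 4.1]
grip_width: 0.154
grip_force: 40.7
```

```bash
python3 mm.py
```

```text
t 11.75 yaw -32.97 pos [0.5398 0.0528 0.1936] Mz [0.04  0.052] [0.046 0.052] e6 [0.056 0.049] q6 0.6491 g 0.154
```

{"name": "step_arm", "arguments": {"commands": [[[0,0,-0.035],[0,0,0.037]],[[0,0,0],[0,0,0]]]}}

```text
clock: 12.0
tool_pos: [0.5398, 0.0528, 0.1937]
eef_rot: [-2.787, -1.448, -0.004]
contact_force: [0.0, 6.4, 3.6]
grip_width: 0.151
grip_force: 40.7
```

```bash
python3 mm.py
```

```text
t 12.1 yaw -35.09 pos [0.5398 0.0528 0.1937] Mz [0.091 0.021] [0.056 0.052] e6 [0.056 0.049] q6 0.6861 g 0.155
```

{"name": "step_arm", "arguments": {"commands": [[[0,0,-0.035],[0,0,0.037]],[[0,0,0],[0,0,0]]]}}

```text
clock: 12.35
tool_pos: [0.5398, 0.0528, 0.1937]
eef_rot: [-2.813, -1.396, -0.004]
contact_force: [-0.1, 6.0, 4.3]
grip_width: 0.153
grip_force: 40.7
```

```bash
python3 mm.py
```

```text
t 12.45 yaw -37.21 pos [0.5398 0.0528 0.1937] Mz [0.008 0.041] [0.025 0.052] e6 [0.056 0.049] q6 0.7231 g 0.153
```

{"name": "step_arm", "arguments": {"commands": [[[0,0,-0.035],[0,0,0.037]],[[0,0,0],[0,0,0]]]}}

```text
clock: 12.7
tool_pos: [0.5398, 0.0528, 0.1937]
eef_rot: [-2.838, -1.344, -0.004]
contact_force: [0.2, 6.3, 4.3]
grip_width: 0.153
grip_force: 40.7
```

```bash
python3 mm.py
```

```text
t 12.8 yaw -39.33 pos [0.5399 0.0528 0.1937] Mz [0.061 0.041] [0.051 0.052] e6 [0.055 0.049] q6 0.7601 g 0.155
```

{"name": "step_arm", "arguments": {"commands": [[[0,0,-0.035],[0,0,0.037]],[[0,0,0],[0,0,0]]]}}

```text
clock: 13.05
tool_pos: [0.5399, 0.0528, 0.1938]
eef_rot: [-2.863, -1.291, -0.004]
contact_force: [-0.2, 5.6, 3.4]
grip_width: 0.158
grip_force: 40.7
```

```bash
python3 mm.py
```

```text
t 13.15 yaw -41.45 pos [0.5399 0.0528 0.1938] Mz [0.044 0.05 ] [0.047 0.052] e6 [0.055 0.048] q6 0.7971 g 0.155
```

```bash
python3 - <<'E'
from h import *
snap('wrist','w2');x=cv2.imread('pics/w2.png');cv2.imwrite('pics/w2b.png',cv2.resize(x,(640,480)))
print(np.array(proj('w2',onz('w1',408*.64,164*.64,.072)))*1.25)
E
```

```text
[223.59555139 337.04909179]
```

View pics/w2b.png

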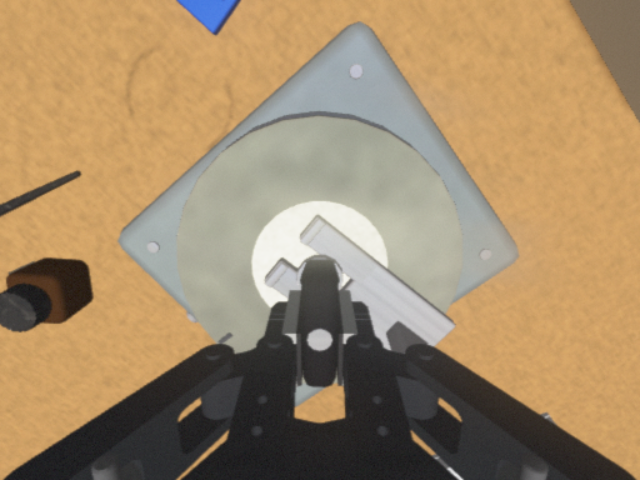

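The wing sits in the jaws, and the wheel mark is at (226,337), where it was predicted to be, so the wheel has not moved. I'll keep turning.

{"name": "step_arm", "arguments": {"commands": [[[0,0,-0.035],[0,0,0.037]],[[0,0,0],[0,0,0]]]}}

```text
clock: 13.45
tool_pos: [0.5399, 0.0528, 0.1938]
eef_rot: [-2.886, -1.238, -0.004]
contact_force: [0.0, 6.7, 4.6]
grip_width: 0.154
grip_force: 40.7
```

```bash
python3 mm.py
```

```text
t 13.55 yaw -43.57 pos [0.5399 0.0528 0.1938] Mz [0.053 0.068] [0.06  0.052] e6 [0.055 0.048] q6 0.8341 g 0.156
```

{"name": "step_arm", "arguments": {"commands": [[[0,0,-0.035],[0,0,0.037]],[[0,0,0],[0,0,0]]]}}

```text
clock: 13.8
tool_pos: [0.5399, 0.0528, 0.1938]
eef_rot: [-2.908, -1.184, -0.004]
contact_force: [-0.7, 7.1, 4.3]
grip_width: 0.157
grip_force: 40.7
```

```bash
python3 mm.py
```

```text
t 13.9 yaw -45.69 pos [0.5399 0.0528 0.1938] Mz [0.072 0.059] [0.065 0.052] e6 [0.055 0.048] q6 0.8711 g 0.149
```

{"name": "step_arm", "arguments": {"commands": [[[0,0,-0.035],[0,0,0.037]],[[0,0,0],[0,0,0]]]}}

```text
clock: 14.15
tool_pos: [0.5399, 0.0527, 0.1939]
eef_rot: [-2.93, -1.131, -0.004]
contact_force: [-0.2, 6.3, 4.1]
grip_width: 0.151
grip_force: 40.6
```

```bash
python3 mm.py
```

```text
t 14.25 yaw -47.76 pos [0.5399 0.0527 0.1939] Mz [0.253 0.3  ] [0.276 0.242] e6 [0.246 0.239] q6 0.9076 g 0.156
```

{"name": "step_arm", "arguments": {"commands": [[[0,0,-0.035],[0,0,0.037]],[[0,0,0],[0,0,0]]]}}

```text
clock: 14.5
tool_pos: [0.5399, 0.0528, 0.1939]
eef_rot: [-2.95, -1.078, -0.004]
contact_force: [0.3, 5.3, 4.1]
grip_width: 0.156
grip_force: 40.7
```

```bash
python3 mm.py
```

```text
t 14.6 yaw -49.85 pos [0.5399 0.0528 0.1939] Mz [0.4   0.403] [0.402 0.386] e6 [0.39  0.383] q6 0.9442 g 0.158
```

The stop can be felt: the moment rose from 0.05 to 0.24 and then 0.39 N m. I'll ease off slightly, release the knob and rise.

{"name": "step_arm", "arguments": {"commands": [[[0,0,0],[0,0,-0.03]],[[0,0,0],[0,0,0]]]}}

```text
clock: 14.85
tool_pos: [0.5399, 0.0527, 0.1939]
eef_rot: [-2.934, -1.12, -0.004]
contact_force: [-0.2, 6.2, 3.8]
grip_width: 0.152
grip_force: 40.6
```

```bash
python3 mm.py
```

```text
t 14.95 yaw -48.22 pos [0.5399 0.0527 0.1939] Mz [-0.043 -0.053] [-0.048 -0.038] e6 [-0.041 -0.035] q6 0.9153 g 0.156
```

{"name": "step_arm", "arguments": {"commands": [[[0,0,0],[0,0,0]],[[0,0,0],[0,0,0]],[[0,0,0],[0,0,0]],[[0,0,0],[0,0,0]],[[0,0,-20],[0,0,0]],[[0,0,-30],[0,0,0]],[[0,0,-30],[0,0,0]],[[0,0,0],[0,0,0]],[[0,0,0],[0,0,0]]], "gripper": 55}}

```text
clock: 16.08
tool_pos: [0.5388, 0.0517, 0.2725]
eef_rot: [-2.934, -1.121, 0.002]
contact_force: [-0.4, 0.4, 0.1]
grip_width: 0.648
grip_force: 0.0
```

```bash
python3 - <<'E'
from h import *
snap('wrist','w3');x=cv2.imread('pics/w3.png');cv2.imwrite('pics/w3b.png',cv2.resize(x,(800,600)))
print(np.array(proj('w3',onz('w1',408*.64,164*.64,.072)))/.64)
E
python3 m.py
```

```text
[319.06694581 360.46829352]
t 16.125 yaw -48.19 pos [0.5387 0.0517 0.2721] F [-0.21 -0.36  0.06] M [ 0.023 -0.008  0.06 ] e6 -0.0 q6 0.915 g 0.6435734591125185 0.0
```

View pics/w3b.png

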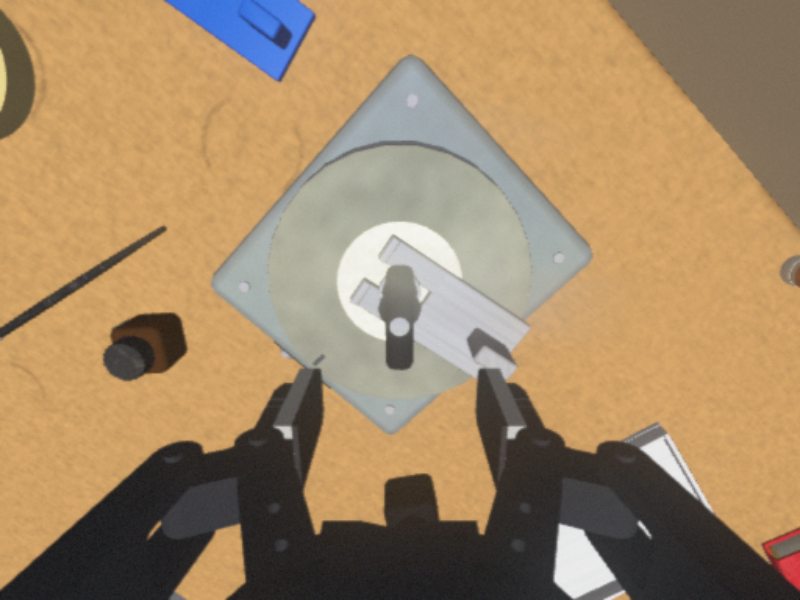

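The mark is at (319,360), exactly as predicted, so the wheel did not slip. Next is the fin.

{"name": "step_arm", "arguments": {"commands": [[[0,0,0],[0,0,-0.1643]],[[0,0,0],[0,0,-0.1643]],[[0,0,0],[0,0,-0.1643]],[[0,0,0],[0,0,-0.1643]],[[0,0,0],[0,0,-0.1643]],[[0,0,0],[0,0,-0.1643]],[[-34,0.5,20],[0,0,0]],[[-33,0.5,20],[0,0,0]],[[0,0,20],[0,0,0]],[[0,0,0],[0,0,0]],[[0,0,0],[0,0,0]]]}}

```text
clock: 17.5
tool_pos: [0.5501, -0.0141, 0.2133]
eef_rot: [-2.054, -2.377, 0.0]
contact_force: [-0.1, -0.4, -1.0]
grip_width: 0.642
grip_force: 0.0
```

```bash
python3 m.py; python3 - <<'E'
from h import *
snap('wrist','w4');x=cv2.imread('pics/w4.png');cv2.imwrite('pics/w4b.png',cv2.resize(x,(800,600)))
E
```

```text
t 17.5 yaw 8.32 pos [ 0.5501 -0.0141  0.2133] F [-0.14 -0.38 -0.98] M [-0.009  0.034  0.003] e6 0.0 q6 -0.192 g 0.6415659420461294 0.0
```

View pics/w4b.png

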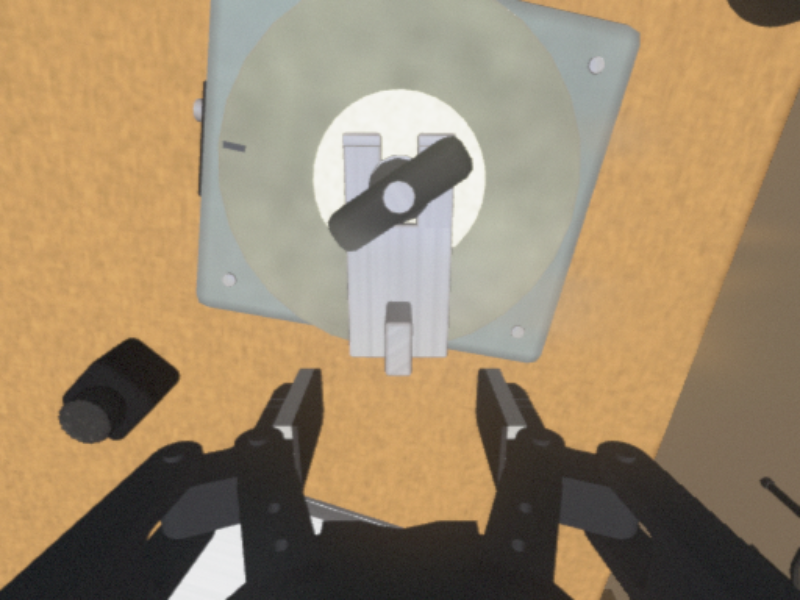

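The plate is square in the image, with the fin's top at (398,348), midway between the fingers.

```bash
python3 - <<'E'
from h import *
c,R,t=cam('w4');o=bot.get_obs();print(onz('w4',398*.64,348*.64,.11),cv2.Rodrigues(o['eef_rot'])[0].T@(-R.T@t-o['tool_pos']))
E
```

```text
[ 0.54928539 -0.01426689  0.11      ] [ 0.07840698 -0.00033948 -0.06933762]
```

{"name": "step_arm", "arguments": {"commands": [[[0,-0.8,20],[0,0,0]],[[0,0,20],[0,0,0]],[[0,0,16],[0,0,0]],[[0,0,0],[0,0,0]],[[0,0,0],[0,0,0]]]}}

```text
clock: 18.18
tool_pos: [0.5497, -0.0144, 0.158]
eef_rot: [2.054, 2.376, 0.002]
contact_force: [0.2, 0.1, 0.3]
grip_width: 0.645
grip_force: 0.0
```

{"name": "step_arm", "arguments": {"commands": [[[0,0,0],[0,0,0]],[[0,0,0],[0,0,0]],[[0,0,0],[0,0,0]],[[0,0,0],[0,0,0]],[[0,0,0],[0,0,0]],[[0,0,0],[0,0,0]],[[0,0,0],[0,0,0]],[[0,0,0],[0,0,0]]], "gripper": 0, "grip_force": 50}}

```text
clock: 19.18
tool_pos: [0.5496, -0.0145, 0.1579]
eef_rot: [2.054, 2.376, 0.001]
contact_force: [-0.9, -1.1, 5.0]
grip_width: 0.131
grip_force: 50.0
```

```bash
python3 m.py
```

```text
t 19.175 yaw 8.3 pos [ 0.5496 -0.0145  0.1579] F [-0.92 -1.08  5.05] M [0.013 0.124 0.003] e6 -0.01 q6 -0.192 g 0.13085792248141664 50.00521123409271
```

{"name": "step_arm", "arguments": {"commands": [[[-3,0,0],[0,0,0]],[[-3,0,0],[0,0,0]],[[-3,0,0],[0,0,0]],[[-3,0,0],[0,0,0]]]}}

```text
clock: 19.68
tool_pos: [0.5511, -0.0253, 0.1579]
eef_rot: [-2.055, -2.375, -0.003]
contact_force: [-0.2, 4.1, 5.1]
grip_width: 0.129
grip_force: 50.2
```

```bash
python3 m.py
```

```text
t 19.675 yaw 8.25 pos [ 0.5511 -0.0253  0.1579] F [-0.23  4.05  5.15] M [ 0.821  0.128 -0.019] e6 0.029 q6 -0.214 g 0.12907130238459683 50.2349978685379
```

{"name": "step_arm", "arguments": {"commands": [[[-5,0,0],[0,0,0]],[[-5,0,0],[0,0,0]],[[-6,0,0],[0,0,0]],[[-6,0,0],[0,0,0]],[[-6,0,0],[0,0,0]],[[-6,0,0],[0,0,0]],[[-8,0,0],[0,0,0]],[[-8,0,0],[0,0,0]],[[-8,0,0],[0,0,0]],[[0,0,0],[0,0,0]]]}}

```text
clock: 20.92
tool_pos: [0.5594, -0.0848, 0.1574]
eef_rot: [2.055, 2.375, -0.001]
contact_force: [-0.1, 0.7, 5.6]
grip_width: 0.127
grip_force: 50.2
```

```bash
python3 m.py
```

```text
t 20.925 yaw 8.28 pos [ 0.5594 -0.0848  0.1574] F [-0.09  0.68  5.62] M [ 0.53   0.172 -0.004] e6 0.004 q6 -0.314 g 0.127036453689354 50.1772141456604
```

{"name": "step_arm", "arguments": {"commands": [[[0,0,-10],[0,0,0]],[[0,0,-15],[0,0,0]],[[0,0,0],[0,0,0.187]],[[0,0,0],[0,0,0.187]],[[-39.5,-5.4,0],[0,0,0]],[[-39.5,-5.4,0],[0,0,0]],[[-39.5,-5.4,0],[0,0,0]],[[-39.5,-5.4,0],[0,0,0]],[[-39.5,-5.4,0],[0,0,0]],[[-39.5,-5.4,0],[0,0,0]],[[0,0,0],[0,0,0]],[[0,0,0],[0,0,0]]]}}

```text
clock: 22.42
tool_pos: [0.4738, -0.3071, 0.1825]
eef_rot: [-2.461, -1.952, -0.0]
contact_force: [0.7, 0.4, -2.5]
grip_width: 0.133
grip_force: 49.0
```

```bash
python3 m.py; python3 - <<'E'
from h import *
snap('wrist','w5');snap('side','s5');a=cv2.imread('pics/w5.png');b=cv2.imread('pics/s5.png')[150:350,150:417]
cv2.imwrite('pics/w5b.png',np.hstack([cv2.resize(a,(400,300)),cv2.resize(b,(400,300))]))
E
```

```text
t 22.425 yaw -13.15 pos [ 0.4738 -0.3071  0.1825] F [ 0.74  0.45 -2.54] M [-0.022  0.068 -0.037] e6 -0.001 q6 -0.366 g 0.13251936530102884 49.009130001068115
```

View pics/w5b.png

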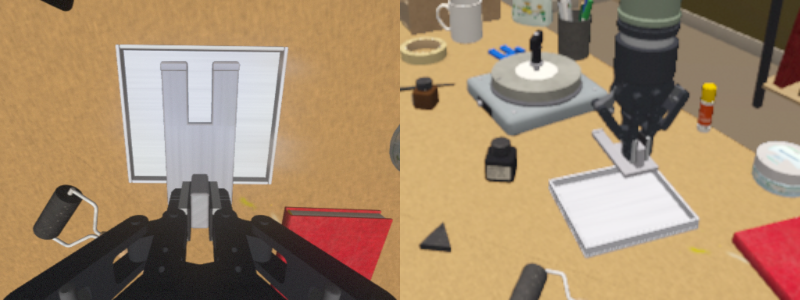

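The plate is level and aligned over the tray, whose corners are at (118,46), (287,47), (271,183) and (131,183) in the left panel. I'll check the centre and then descend partway.

```bash
python3 - <<'E'
from h import *
c=np.array([onz('w5',u*1.28,v*1.28,.018) for u,v in [(118,46),(287,47),(271,183),(131,183)]]);print(c.round(4),c.mean(0))
E
```

```text
[[ 0.4209 -0.1834  0.018 ]
 [ 0.5814 -0.2217  0.018 ]
 [ 0.5473 -0.3647  0.018 ]
 [ 0.3857 -0.3271  0.018 ]] [ 0.48381667 -0.27424339  0.018     ]
```

{"name": "step_arm", "arguments": {"commands": [[[0,0,15],[0,0,0]],[[0,0,15],[0,0,0]],[[0,0,15],[0,0,0]],[[0,0,15],[0,0,0]],[[0,0,0],[0,0,0]],[[0,0,0],[0,0,0]]]}}

```text
clock: 23.28
tool_pos: [0.4741, -0.3074, 0.1224]
eef_rot: [2.461, 1.952, 0.0]
contact_force: [-0.1, -1.0, -2.3]
grip_width: 0.128
grip_force: 48.9
```

{"name": "step_arm", "arguments": {"commands": [[[0,0,8],[0,0,0]],[[0,0,8],[0,0,0]],[[0,0,8],[0,0,0]],[[0,0,4],[0,0,0]],[[0,0,2],[0,0,0]],[[0,0,1],[0,0,0]],[[0,0,0.5],[0,0,0]],[[0,0,0],[0,0,0]],[[0,0,0],[0,0,0]]]}}

```text
clock: 24.4
tool_pos: [0.474, -0.3072, 0.0909]
eef_rot: [2.461, 1.953, 0.0]
contact_force: [-0.4, -0.0, -2.7]
grip_width: 0.129
grip_force: 49.1
```

{"name": "step_arm", "arguments": {"commands": [[[0,0,0.5],[0,0,0]],[[0,0,0],[0,0,0]]]}}

```text
clock: 24.65
tool_pos: [0.4738, -0.3072, 0.0902]
eef_rot: [-2.461, -1.953, -0.0]
contact_force: [-0.2, 0.0, -1.9]
grip_width: 0.131
grip_force: 49.1
```

{"name": "step_arm", "arguments": {"commands": [[[0,0,0.4],[0,0,0]],[[0,0,0],[0,0,0]]]}}

```text
clock: 24.9
tool_pos: [0.4739, -0.3072, 0.0899]
eef_rot: [-2.461, -1.953, -0.0]
contact_force: [-0.9, -0.2, -1.6]
grip_width: 0.13
grip_force: 49.3
```

{"name": "step_arm", "arguments": {"commands": [[[0,0,0.4],[0,0,0]],[[0,0,0],[0,0,0]]]}}

```text
clock: 25.15
tool_pos: [0.4739, -0.3072, 0.0899]
eef_rot: [2.461, 1.953, 0.0]
contact_force: [-1.4, 1.1, 3.0]
grip_width: 0.129
grip_force: 49.8
```

{"name": "step_arm", "arguments": {"commands": [[[0,0,0.4],[0,0,0]],[[0,0,0],[0,0,0]]]}}

```text
clock: 25.4
tool_pos: [0.4739, -0.3072, 0.0899]
eef_rot: [2.461, 1.953, 0.0]
contact_force: [-2.2, 1.8, 6.6]
grip_width: 0.126
grip_force: 50.3
```

Contact is made. I'll release and rise.

{"name": "step_arm", "arguments": {"commands": [[[0,0,0],[0,0,0]],[[0,0,0],[0,0,0]],[[0,0,0],[0,0,0]],[[0,0,0],[0,0,0]],[[0,0,0],[0,0,0]],[[0,0,-20],[0,0,0]],[[0,0,-40],[0,0,0]],[[0,0,-40],[0,0,0]],[[0,0,-40],[0,0,0]],[[0,0,0],[0,0,0]],[[0,0,0],[0,0,0]]], "gripper": 50}}

```text
clock: 26.78
tool_pos: [0.4734, -0.3069, 0.2285]
eef_rot: [-2.46, -1.952, 0.0]
contact_force: [0.1, 0.1, 0.2]
grip_width: 0.585
grip_force: 0.0
```

```bash
python3 m.py; python3 - <<'E'
from h import *
snap('wrist','w6');snap('side','s6');a=cv2.imread('pics/w6.png');b=cv2.imread('pics/s6.png')[150:350,150:417]
cv2.imwrite('pics/w6b.png',np.hstack([cv2.resize(a,(400,300)),cv2.resize(b,(400,300))]))
E
```

```text
t 26.775 yaw -13.13 pos [ 0.4734 -0.3069  0.2285] F [0.11 0.09 0.2 ] M [-0.025 -0.043 -0.002] e6 -0.0 q6 -0.366 g 0.5854780275903205 0.0
```

View pics/w6b.png

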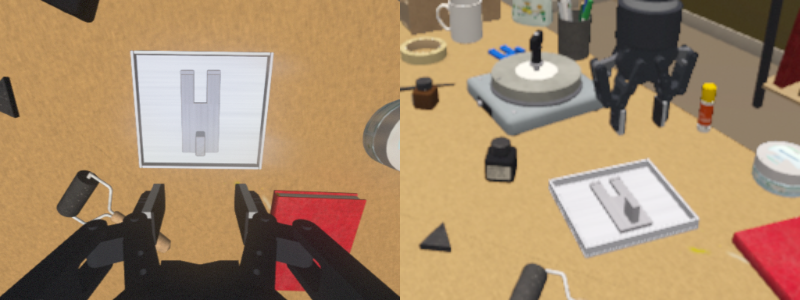

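The plate lies flat and centred in the tray with its fin up, around (200,112) in the left panel. The bystanders have not moved, so I'll hand in.

```bash
python3 -c "
from workcell import bot
print(bot.job_done())"
```

```text
the job is handed in; nothing more can be done
None
```

I turned the knob to its end stop without the wheel moving, laid the clamp plate flat in the tray with its fin up, left the bottles and glue stick in place, and handed the job in at about 27 s; no verdict was returned.

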